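# Load the tuner board and hold the lens arm at the green mark

### The arm

A 6-joint arm with a two-finger parallel gripper is mounted at the origin on the work surface. World frame = base frame: x ahead of the robot, y to its left, z up, the work surface at z = 0. Lengths are in mm, angles in rad, forces in N, time in s.
With the tool pointing down it reaches from about 275 to 750 mm from the base axis. Payload 10.2 kg.
Tool frame: the origin (TCP) lies at the very end of the fingers, on their centre line; the grasp point (between the pads) lies 19 mm behind it; y points along the fingers, x is the direction in which the jaws open and shut, and the axes are right-handed (so a half turn about y gives the same grasp; the last joint's range is limited). The gripper opens to 85 mm and grips with 20 to 120 N. Pads are 22 mm wide; open, the fingers measure 114 mm over their backs; the gripper's body (76 mm by 85 mm) begins 54 mm behind the grasp point. The pads swing forward as they close: fully open they stand 13 mm farther back than shut.
Start: joints at [0.945, 0.313, 1.498, -0, 1.331, -0.223], TCP at [205.811, 482.984, 231.294] pointing down, gripper open.
Joint ranges: [-2.94, 2.94], [-0.97, 2.17], [0.19, 2.56], [-1.23, 4.37], [0.02, 3.11], [-2.88, 2.88]. Speed limits (rad/s): [2.39, 2.39, 3.01, 3.14, 3.14, 3.14].

### API

Orientations are given as a unit quaternion [w, x, y, z].
In Python, from rig import telemetry, imaging, ctrl gives the robot as it stands.
- The arm moves only by the shell command python3 -m handwheel 'ROWS' [FORCE]. ROWS is JSON, a list of rows, each an object with "delta_pos": the shift along the tool's x, y, z in cm, a list of three; "twist": the turn, a rotation vector about the tool's x, y, z in rad, a list of three; "jaw": the opening, from 0 (shut) to 1 (fully open). A call has exactly 10 rows; each row is the pose to reach, as a shift and turn from the pose commanded when the call began, along the tool's axes at that moment; what a row does not reach only later rows make up. A row lasts 1/12 s, in which the tool goes at most 41.7 mm and 7.16 degrees, less where a joint would pass 70% of its speed; a pose out of reach is approached as far as the arm can. A call with a gripper value outside its range is refused whole. The fingers move at their own pace and stop on an object; FORCE is the grip in N (left out, the last holds). Time passes only in rows, so rows that repeat a pose let the fingers close, or fill a call up. It gives the time, the measured TCP pose, the force and the opening at its end, in the units of the state.
- telemetry.sense(): the state, without advancing time (a new reading comes with each control period).
- imaging.capture(name): name is "scene" or "top" or "wrist"; returns a dict with "frame" (384x512x3 uint8, red, green, blue), "z_map" (384x512 float32, mm along the optical axis (not along the pixel's ray), 0 where there is no reading), "fx", "fy", "cx", "cy" (pixels), "rvec" (rotation vector, rad) and "tvec" (3), from world to camera coordinates, as OpenCV has them. Camera axes: x right, y down, z forward; pixel columns grow to the right and rows downward; lengths in mm; the calibration is good to about 2 mm. A picture is of the moment at which its call begins.
- ctrl.finish_job(): hands the job in, once; it reports no verdict.
The state is a dict: "time_s": time; "joints": joint angles; "dq": joint speeds; "tau": joint torques, N m; "eef_pos": TCP position; "ee_rot": TCP orientation; "force": force on the tool from outside, world axes, zero at the start; "wrist_torque": the same for the moment, N m; "grip_width": opening from 0.0 (shut) to 1.0 (fully open).
Only numpy, scipy, OpenCV 4.12 (cv2) and the standard library are available. Lean on these libraries where they do the work, as an engineer would, in place of code of your own. Each camera call takes 0.05 s, during which the arm holds its last target.

### The job

Slide the flat tuner board, gold contacts first, along the counter into the slot of the grey inspection jig until it is fully home. Then squeeze the red lock button on the black head of the jig's spring-return lens arm, draw the arm out until its red pointer stands inside the green mark on the scale, and finish while still holding the arm there. Leave the glass tube, the remote, the bracket and the iron stand where they are.

Things in the scene. Friction and masses are not known exactly. Their poses are not given: they have to be found in the camera images.
- jig: Grey inspection jig, fixed, about 170 (x) by 340 mm (y), yaw near 0. Origin: centre of the slot's mouth, on the counter; y points straight out of the mouth, z up. Slot for the board lying flat: 53 mm wide, 19 mm high under lips 10 mm wide along both sides, side walls 24 mm high, floor = the counter. Flared guides 19 mm high before the mouth widen the way to about 70 mm at y = +17 mm.
- slot_stop (a point): middle of the slot's stop wall, on the counter, 60 mm inside the mouth (jig y = -60 mm)
- scale (a point): middle of the white scale block's top, at jig x = 55, y = -31, z = 30 mm. Block 22 (x) by 94 (y) mm with black ticks every 10 mm. It stands on an 8 mm high bed that spans jig x = 37 to 126, y = -312 to +16 mm.
- sleeve (a point): middle of the arm's fixed steel sleeve, at jig x = 95, y = -227, z = 26 mm; the sleeve runs along jig y = -302 to -152 mm, up to 41 mm high; the head stands just before it. A lock bar 22 mm high runs beside the head at jig x = 114 to 123, y = -126 to -20 mm.
- board: Tuner board: flat black slab with green circuit top, 50 (x) by 120 (y) by 14 mm thick, about 0.12 kg, loose. Origin: centre of the underside; the gold-contact end is at y = -60 mm and goes in first. Fully home it touches the stop and its rear 60 mm stick out of the mouth; fingers on its sides must stay clear of the flared guides, so hold it within the rear 40 mm.
- nose (a point): middle of the board's gold-contact end, at the underside
- lens (a point): centre of the lens, 58 mm across, 46 mm above the counter over the slot, 47 mm (jig y) ahead of the head's centre; it moves with the head. The arm slides only along the jig's y, from 0 (stowed, locked but for 1 mm of play) to 105 mm out. A spring draws it back with 2 to 4 N everywhere, and it relocks when stowed.
- head: Black head of the lens arm, to be pinched: 32 (x) by 30 (y) by 58 mm high, axes as the jig's. Origin: centre of its underside, 12 mm above the counter. The red button stands 7 mm proud of its +x face, 39 mm over both. The space beside both faces is free above 24 mm over the counter; the crossbar of the lens is 44 mm ahead in +y.
- button (a joint): how far the lock button is pressed, in m: 0 out, 0.006 fully in. Red block 20 mm wide (y), 24 mm high, its centre 42 mm above the head's origin, sliding to the head's -x. The lock is free from 0.0038 on; fully in takes 6 N, so pinching the head across x at button height with 15 to 30 N releases it. Once the arm is out, the lock bar keeps the button in.
- pointer (a point): tip of the red pointer on the arm, just above the scale
- mark_c (a point): centre of the green mark, a band 10 mm wide (jig y) across the white scale; it stands somewhere from 35 to 80 mm ahead of the stowed pointer. Its y axis is the jig's y; extension needed = pointer-to-mark distance along it.
- tube: glass vacuum tube, upright, 26 mm across, 62 mm high, origin under its centre; leave alone
- remote: blue plastic remote, 45 x 150 x 18 mm, origin under its centre; leave alone
- bracket: tin angle bracket, 50 x 40 x 32 mm, origin under its centre; leave alone
- stand: black soldering iron stand, 75 x 110 x 80 mm, origin under its centre; leave alone
Not all that is in view belongs to the job. What is meant by the board is not orange, and is the larger of those in its own colour.

How it is judged:
By the outcome, as a careful person would: the job done as asked, in the order asked, and still so for the second after the job is handed in, while the arm keeps its last pose, push and grip.
It also fails if it takes over 51 s, if anything falls off the work surface, if the arm or the gripper's body presses on something with over 40 N, if the wrist force passes 120 N, or if a joint passes its speed limit or range.

## Working session

There is one attempt and no reset: what is moved stays moved. The work goes in short steps, Python scripts to look and compute and a shell command to move; the robot and the scene stay as the last step left them, time stands still between calls to the robot, and variables do not carry over. Pictures are saved under pics/ and viewed, and the job is handed in when it is done.

```bash
ls; mkdir -p pics
python3 - <<'E'
from rig import telemetry, imaging, ctrl
import cv2
print(telemetry.sense())
for n in ("scene","top","wrist"):
    c=imaging.capture(n)
    import numpy as np
    np.savez("pics/%s0.npz"%n,**c)
    cv2.imwrite("pics/%s0.png"%n,cv2.resize(c["frame"][:,:,::-1],(800,600),interpolation=cv2.INTER_CUBIC))
    print(n,c["fx"],c["rvec"],c["tvec"])
E
```

```text
pics
{'time_s': 0.0, 'joints': array([ 9.44581899e-01,  3.13447846e-01,  1.49846139e+00, -3.81629384e-05,
        1.33102441e+00, -2.23380619e-01]), 'dq': array([-0.00174806,  0.00040137, -0.00120774,  0.0011222 ,  0.00010596,
        0.00126479]), 'tau': array([ 1.36968396e-03, -4.12268436e+01, -2.59742242e+01, -1.06070393e-04,
        4.07300729e-03,  4.25013070e-05]), 'eef_pos': array([205.65995115, 482.74313352, 230.727039  ]), 'ee_rot': array([-0.5897395 ,  0.59009859,  0.38942675, -0.39030474]), 'force': array([-0.56158982, -0.52658033,  0.51475916]), 'wrist_torque': array([0.03185449, 0.02915397, 0.01230668]), 'grip_width': 0.9994736537549567}
scene 375.94361610213934 [ 2.22665344  0.54257443 -0.23552737] [-522.63142225  -92.09147456 1168.4607186 ]
top 379.8708047398299 [ 2.18403928 -2.16369825  0.08992959] [ 63.9820848  552.52835099 985.92476156]
wrist 339.0938942688696 [-2.38494736 -1.5756906  -0.25553705] [-523.97130752  -41.33657628  381.45037054]
```

View pics/scene0.png

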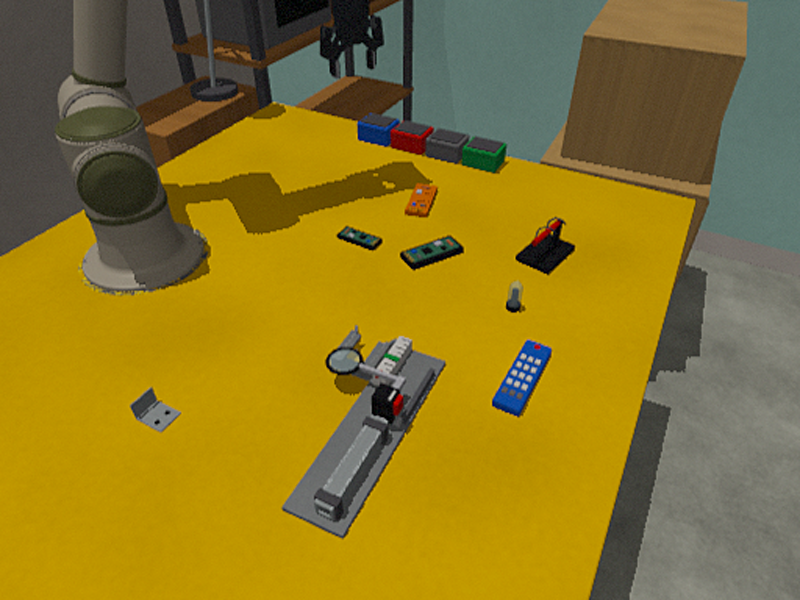

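View pics/top0.png

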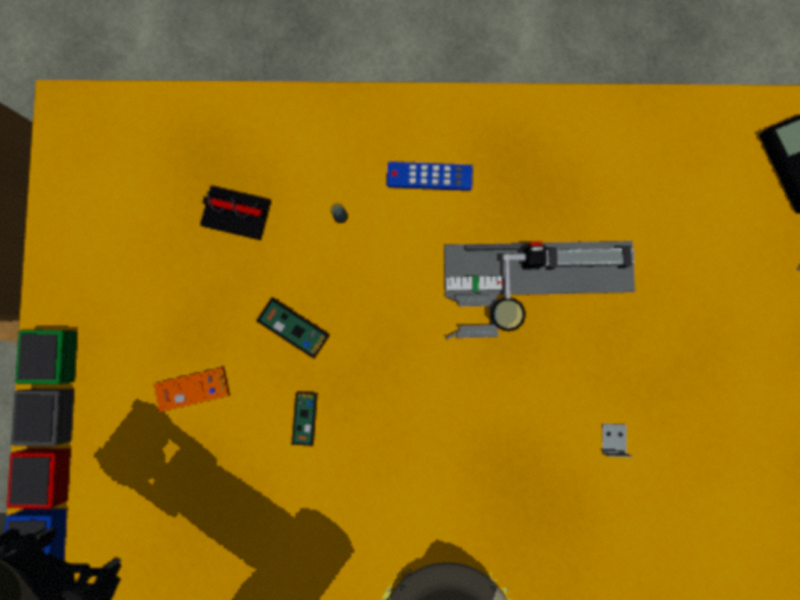

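View pics/wrist0.png

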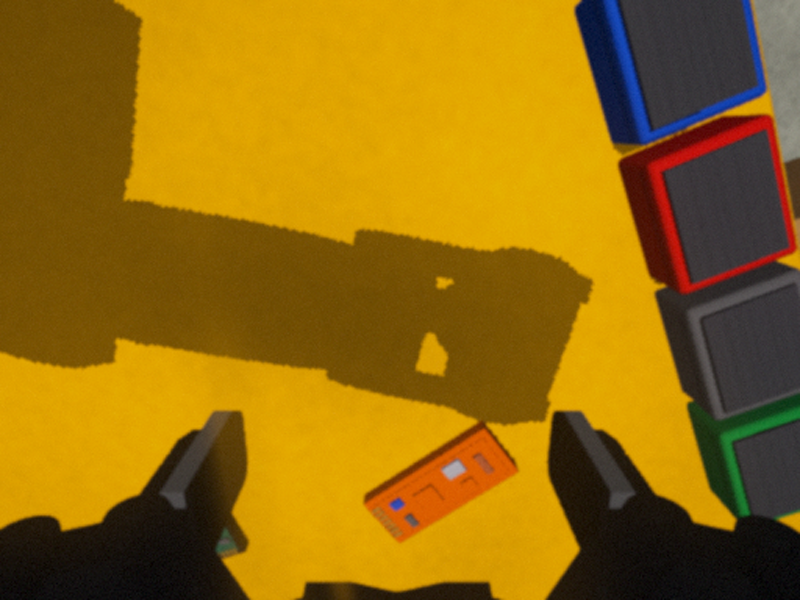

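The top view shows the larger green board at about (292,327) and the small decoy at (304,418). The jig spans (445–634, 240–340) with its mouth facing left, which is world +y. Next I measure these.

```bash
cat > h.py <<'E'
import numpy as np,cv2
from rig import telemetry, imaging
def load(f): return dict(np.load(f))
def cloud(c):
    R=cv2.Rodrigues(np.array(c["rvec"],float))[0]; t=np.array(c["tvec"],float).ravel()
    v,u=np.mgrid[0:384,0:512]; z=c["z_map"].astype(float)
    P=np.stack([(u-c["cx"])/c["fx"]*z,(v-c["cy"])/c["fy"]*z,z],-1)
    W=(P-t)@R; W[z==0]=np.nan
    return W
def proj(c,p):
    return cv2.projectPoints(np.array(p,float).reshape(-1,1,3),np.array(c["rvec"],float),np.array(c["tvec"],float),np.array([[c["fx"],0,c["cx"]],[0,c["fy"],c["cy"]],[0,0,1.]]),None)[0][:,0]
def topix(c,uv,z):
    R=cv2.Rodrigues(np.array(c["rvec"],float))[0]; t=np.array(c["tvec"],float).ravel()
    d=np.array([(uv[0]-c["cx"])/c["fx"],(uv[1]-c["cy"])/c["fy"],1])@R; o=-t@R
    return o+d*(z-o[2])/d[2]
E
python3 - <<'E'
from h import *
c=load("pics/top0.npz"); f=c["frame"]; W=cloud(c)
hsv=cv2.cvtColor(f,cv2.COLOR_RGB2HSV)
print("table z",np.nanmedian(W[250:300,300:400,2]))
# board: non-yellow in region
ny=~((hsv[...,0]>15)&(hsv[...,0]<32)&(hsv[...,1]>150))
m=np.zeros(ny.shape,bool); m[185:232,160:214]=ny[185:232,160:214]
p=W[m]; print("board n",m.sum(),np.nanpercentile(p[:,2],[5,50,95]))
top=p[p[:,2]>8]
r=cv2.minAreaRect(top[:,:2].astype(np.float32)); print(r); print(cv2.boxPoints(r))
# jig
m=np.zeros(ny.shape,bool); m[150:222,280:410]=ny[150:222,280:410]
p=W[m]; 
b=p[(p[:,2]>3)&(p[:,2]<13)]
r=cv2.minAreaRect(b[:,:2].astype(np.float32)); print("bed",r); print(cv2.boxPoints(r))
for lo,hi in ((14,22),(22,28),(28,36),(36,45),(45,60),(60,90)):
    q=p[(p[:,2]>lo)&(p[:,2]<hi)]
    if len(q): print(lo,hi,len(q),q.min(0).round(1),q.max(0).round(1))
cv2.imwrite("pics/bz.png",cv2.resize(f[180:236,155:220,::-1],None,fx=9,fy=9,interpolation=cv2.INTER_CUBIC))
cv2.imwrite("pics/jz.png",cv2.resize(f[148:222,280:412,::-1],None,fx=6,fy=6,interpolation=cv2.INTER_CUBIC))
s=load("pics/scene0.npz")
cv2.imwrite("pics/sz.png",cv2.resize(s["frame"][200:345,175:300,::-1],None,fx=4,fy=4,interpolation=cv2.INTER_CUBIC))
E
```

```text
table z -0.38541088284915986
board n 697 [11.15987823 14.574169   18.27742156]
((504.101318359375, 269.2138366699219), (115.34798431396484, 45.4102783203125), 57.58760070800781)
[[454.01956 232.69493]
 [492.35547 208.3546 ]
 [554.1831  305.73273]
 [515.84717 330.07306]]
bed ((601.0504760742188, -157.15032958984375), (110.79012298583984, 327.19354248046875), 1.7335269451141357)
[[ 540.7318      4.695803]
 [ 550.62976  -322.348   ]
 [ 661.36914  -318.99646 ]
 [ 651.4712      8.047333]]
14 22 263 [ 487.9 -292.9   14.1] [650.3   6.4  22. ]
22 28 456 [ 490.5 -292.7   22. ] [649.9   6.6  28. ]
28 36 364 [ 503.7 -310.5   28. ] [644.    4.4  36. ]
36 45 535 [ 509.  -309.6   36. ] [645.7 -40.2  45. ]
45 60 443 [ 503.5 -151.6   45. ] [643.8 -69.7  59.6]
60 90 176 [ 607.6 -155.4   60.9] [ 647.4 -124.9   74.6]
```

View pics/bz.png

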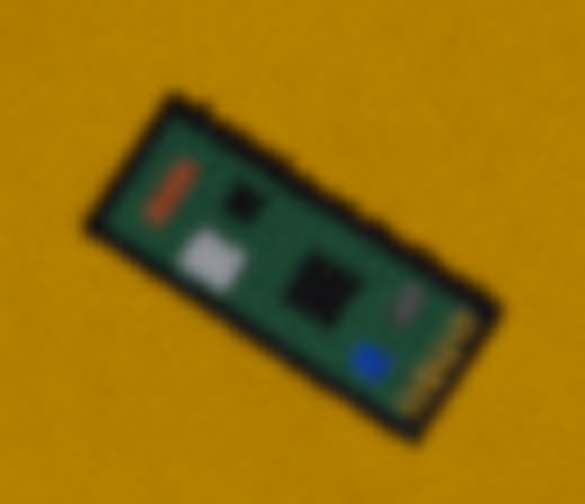

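View pics/jz.png

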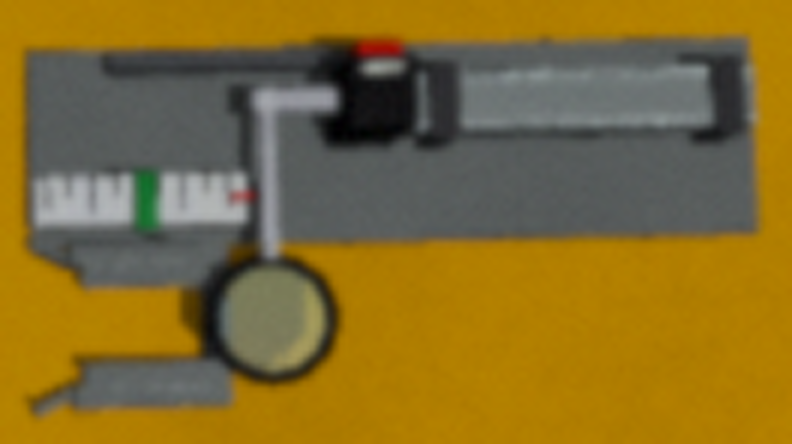

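View pics/sz.png

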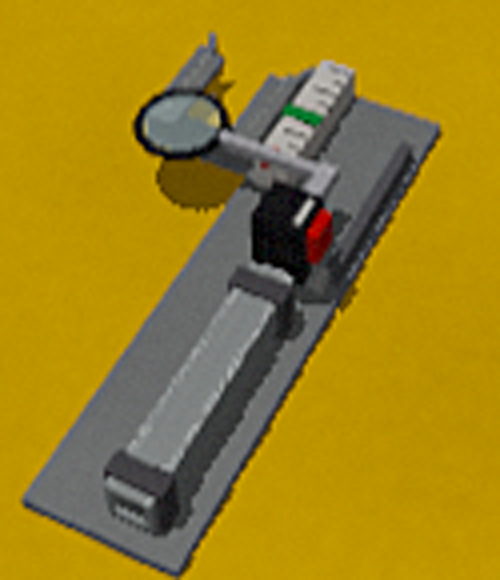

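The gold contacts are at the board's lower-right end (crop (455,360)), towards the jig. In the jig crop the green mark is at about (147,200) and the pointer tip at about (235,196). Next I refine the jig pose and compute tool frames.

Run:
```python
from h import *
from scipy.spatial.transform import Rotation as Ro
from scipy.optimize import least_squares
c=load("pics/top0.npz"); s=load("pics/scene0.npz")
# board corners
for q in ((500,310),(415,440),(88,228),(172,95)):
    print("b",topix(c,(q[0]/9+155-.44,q[1]/9+180-.44),14).round(1))
# jig model to crop pixel fits
T=lambda q:(q[0]/6+280-.42,q[1]/6+148-.42)
S=lambda q:(q[0]/4+175-.375,q[1]/4+200-.375)
tm=[((126,16,8),(28,52)),((126,-312,8),(748,40)),((37,-312,8),(757,234)),((66,16,30),(33,178)),((44,16,30),(38,228)),((66,-78,30),(247,172)),((44,-78,30),(249,221)),((-26.5-10+10,0,24),(78,360))]
sm=[((126,16,8),(438,128)),((126,-312,8),(180,576)),((37,-312,8),(24,500)),((66,16,30),(354,70)),((44,16,30),(322,62))]
def res(p,full=False):
    a=p[2]; r=[]
    for cam,M,f in ((c,tm[:-1],T),(s,sm,S)):
        X=np.array([m[0] for m in M],float)
        w=np.stack([p[0]+np.cos(a)*X[:,0]-np.sin(a)*X[:,1],p[1]+np.sin(a)*X[:,0]+np.cos(a)*X[:,1],X[:,2]],1)
        e=proj(cam,w)-np.array([f(m[1]) for m in M]); r.append(e)
    return r
for k in ("both","top","scene"):
    g=lambda p:np.concatenate([e.ravel() for e in (res(p) if k=="both" else [res(p)[k=="scene"]])])
    o=least_squares(g,[520,-10,0],loss="soft_l1"); print(k,o.x.round(3),np.sqrt(np.mean(o.fun**2)))
    if k=="both": [print(e.round(1).tolist()) for e in res(o.x)]
    p=o.x
    def jig(w): d=np.array(w[:2])-p[:2]; return np.array([np.cos(p[2])*d[0]+np.sin(p[2])*d[1],-np.sin(p[2])*d[0]+np.cos(p[2])*d[1]]).round(1)
    print("mark",jig(topix(c,T((147,200)),30)),"pointer",jig(topix(c,T((233,196)),32)),"head top", jig(topix(c,T((378,90)),70)),"lens",jig(topix(c,T((273,318)),46)), "button",jig(topix(c,T((380,48)),54)))
st=telemetry.sense(); q=st["ee_rot"]; print(Ro.from_quat(q,scalar_first=True).as_matrix().round(3))
```

```text
b [491.4 205.8  14. ]
b [452.7 230.2  14. ]
b [514.6 329.3  14. ]
b [554.7 305.4  14. ]
both [ 5.2452e+02 -1.2814e+01  3.3000e-02] 0.5024451798353642
[[0.2, 0.3], [0.7, -0.6], [1.0, -0.5], [0.5, 0.1], [-0.1, 0.0], [0.3, 0.2], [0.2, 0.3]]
[[0.8, -1.0], [-0.2, -0.9], [-0.0, -0.3], [0.3, 0.0], [0.5, -0.6]]
mark [ 55.3 -32.7] pointer [ 55.9 -70.5] head top [  95.5 -128.1] lens [  0.8 -83.7] button [ 116.4 -133.2]
top [ 5.24988e+02 -1.13390e+01  2.80000e-02] 0.29239945467703826
mark [ 55.  -33.9] pointer [ 55.8 -71.6] head top [  95.6 -129.1] lens [  0.8 -85.2] button [ 116.6 -134.1]
scene [ 5.24198e+02 -1.45430e+01  3.70000e-02] 0.3551404577006719
mark [ 55.5 -31.3] pointer [ 56. -69.] head top [  95.3 -126.8] lens [  0.9 -82. ] button [ 116.3 -132. ]
[[ 0.392 -0.001 -0.92 ]
 [ 0.92  -0.001  0.392]
 [-0.001 -1.     0.   ]]
```

```bash
cat >> h.py <<'E'
from scipy.spatial.transform import Rotation as Ro
def delta(pos,yaw):
    "world TCP target (mm), tool-x yaw (rad), tool down -> cm in tool axes, twist"
    st=telemetry.sense(); R=Ro.from_quat(st["ee_rot"],scalar_first=True).as_matrix()
    y=yaw; Rt=np.array([[np.cos(y),0,-np.sin(y)],[np.sin(y),0,np.cos(y)],[0,-1,0]])
    d=R.T@(np.array(pos)-st["eef_pos"])/10
    tw=Ro.from_matrix(R.T@Rt).as_rotvec()
    print("delta cm",d.round(2),"twist",tw.round(3)," at",st["eef_pos"].round(1),"yaw",np.arctan2(R[1,0],R[0,0]).round(4),"tilt",R[:,1].round(4))
E
python3 - <<'E'
from h import *
w=load("pics/wrist0.npz"); W=cloud(w)
R=cv2.Rodrigues(w["rvec"])[0]; print("cam",-w["tvec"]@R, "axis",R[2])
f=w["frame"].astype(int)
st=telemetry.sense(); Rt=Ro.from_quat(st["ee_rot"],scalar_first=True).as_matrix()
L=(W-st["eef_pos"])@Rt  # tool coords
for v in (262,266,272,280,290,300,310,318):
    for u in (120,140,148,356,370,385,400):
        print((u,v),L[v,u].round(0).tolist(),end=" ")
    print()
m=(np.abs(L[...,1]+10)<60)&(np.abs(L[...,0])<70)
print(m.sum(), np.nanmax(L[m],0),np.nanpercentile(L[m][:,1],[50,90,99,100]))
delta([524.7,301.5,100],-.562)
E
```

```text
cam [130.11640846 515.01936529 373.60915734] axis [ 0.29264544 -0.12707074 -0.9477403 ]
(120, 262) [-167.0, 230.0, -128.0] (140, 262) [-142.0, 229.0, -128.0] (148, 262) [-132.0, 230.0, -128.0] (356, 262) [126.0, 232.0, -129.0] (370, 262) [143.0, 231.0, -129.0] (385, 262) [162.0, 231.0, -129.0] (400, 262) [181.0, 232.0, -129.0] 
(120, 266) [-167.0, 229.0, -133.0] (140, 266) [-47.0, -21.0, 12.0] (148, 266) [-44.0, -20.0, 11.0] (356, 266) [42.0, -18.0, 10.0] (370, 266) [47.0, -20.0, 11.0] (385, 266) [163.0, 232.0, -135.0] (400, 266) [181.0, 230.0, -134.0] 
(120, 272) [-169.0, 230.0, -142.0] (140, 272) [-45.0, -25.0, 11.0] (148, 272) [-44.0, -21.0, 9.0] (356, 272) [42.0, -19.0, 8.0] (370, 272) [46.0, -23.0, 10.0] (385, 272) [nan, nan, nan] (400, 272) [183.0, 232.0, -143.0] 
(120, 280) [-54.0, -25.0, 8.0] (140, 280) [-44.0, -30.0, 11.0] (148, 280) [-43.0, -24.0, 7.0] (356, 280) [42.0, -20.0, 5.0] (370, 280) [44.0, -30.0, 11.0] (385, 280) [52.0, -24.0, 7.0] (400, 280) [184.0, 231.0, -154.0] 
(120, 290) [-49.0, -37.0, 11.0] (140, 290) [-43.0, -34.0, 9.0] (148, 290) [-43.0, -24.0, 2.0] (356,
[... 314 characters left out ...]
 300) [54.0, -36.0, 6.0] 
(120, 310) [-45.0, -48.0, 11.0] (140, 310) [-44.0, -34.0, 1.0] (148, 310) [-43.0, -27.0, -5.0] (356, 310) [42.0, -24.0, -7.0] (370, 310) [42.0, -38.0, 4.0] (385, 310) [43.0, -48.0, 11.0] (400, 310) [48.0, -48.0, 11.0] 
(120, 318) [-44.0, -50.0, 10.0] (140, 318) [-43.0, -37.0, -1.0] (148, 318) [-43.0, -28.0, -9.0] (356, 318) [42.0, -24.0, -11.0] (370, 318) [42.0, -39.0, 0.0] (385, 318) [42.0, -51.0, 10.0] (400, 318) [47.0, -50.0, 9.0] 
16253 [ 69.9435845  -12.65714345  16.56169838] [-59.18244879 -27.19026146 -16.0756645  -12.65714345]
delta cm [ -4.16  13.09 -36.46] twist [ 1.00e-03  1.73e+00 -1.00e-03]  at [205.7 482.8 230.9] yaw 1.168 tilt [-5.e-04 -8.e-04 -1.e+00]
```

```bash
python3 -m handwheel '[{"delta_pos":[-0.4,1.3,-3.6],"twist":[0,0.12,0],"jaw":0.75},{"delta_pos":[-0.8,2.6,-7.2],"twist":[0,0.24,0],"jaw":0.75},{"delta_pos":[-1.2,3.9,-10.8],"twist":[0,0.36,0],"jaw":0.75},{"delta_pos":[-1.6,5.2,-14.4],"twist":[0,0.48,0],"jaw":0.75},{"delta_pos":[-2.0,6.5,-18.0],"twist":[0,0.6,0],"jaw":0.75},{"delta_pos":[-2.4,7.8,-21.6],"twist":[0,0.72,0],"jaw":0.75},{"delta_pos":[-2.8,9.1,-25.2],"twist":[0,0.84,0],"jaw":0.75},{"delta_pos":[-3.2,10.4,-28.8],"twist":[0,0.96,0],"jaw":0.75},{"delta_pos":[-3.6,11.7,-32.4],"twist":[0,1.08,0],"jaw":0.75},{"delta_pos":[-4.16,13.09,-36.46],"twist":[0,1.2,0],"jaw":0.75}]' 40
python3 -c "
from h import *
delta([524.7,301.5,100],-.562)"
```

```text
time_s: 0.98
eef_pos: [524.7, 301.7, 100.1]
ee_rot: [-0.707, 0.707, -0.013, 0.013]
force: [-0.8, 0.6, 0.5]
grip_width: 0.747
delta cm [ 0.    0.01 -0.02] twist [ 0.     0.524 -0.   ]  at [524.7 301.7 100.1] yaw -0.0376 tilt [-5.e-04 -0.e+00 -1.e+00]
```

```bash
python3 -m handwheel '[{"delta_pos":[0,0,0],"twist":[0,0.12,0],"jaw":0.72},{"delta_pos":[0,0,0],"twist":[0,0.24,0],"jaw":0.72},{"delta_pos":[0,0.5,0],"twist":[0,0.36,0],"jaw":0.72},{"delta_pos":[0,1.5,0],"twist":[0,0.48,0],"jaw":0.72},{"delta_pos":[0,2.5,0],"twist":[0,0.524,0],"jaw":0.72},{"delta_pos":[0,3.5,0],"twist":[0,0.524,0],"jaw":0.72},{"delta_pos":[0,4.5,0],"twist":[0,0.524,0],"jaw":0.72},{"delta_pos":[0,5,0],"twist":[0,0.524,0],"jaw":0.72},{"delta_pos":[0,5,0],"twist":[0,0.524,0],"jaw":0.72},{"delta_pos":[0,5,0],"twist":[0,0.524,0],"jaw":0.72}]'
python3 - <<'E'
from h import *
w=imaging.capture("wrist"); np.savez("pics/w1.npz",**w)
cv2.imwrite("pics/w1.png",cv2.resize(w["frame"][:,:,::-1],(800,600),interpolation=cv2.INTER_CUBIC))
W=cloud(w);st=telemetry.sense(); Rt=Ro.from_quat(st["ee_rot"],scalar_first=True).as_matrix()
L=(W-st["eef_pos"])@Rt
m=(L[...,1]<10)&(L[...,1]>-25)&(np.abs(L[...,0])<50)
print("tips",np.nanpercentile(L[m][:,1],[50,90,97,100]), "halfwidth",np.nanpercentile(L[m][:,0],[0,10,90,100]))
t=(W[...,2]>8)&(W[...,2]<18)&(np.abs(L[...,0])<45)
r=cv2.minAreaRect(W[t][:,:2].astype(np.float32));print(r,cv2.boxPoints(r))
delta([524.7,301.5,0],-.562)
E
```

```text
time_s: 1.82
eef_pos: [523.7, 302.6, 50.9]
ee_rot: [-0.68, 0.68, -0.194, 0.194]
force: [0.2, -1.3, -0.1]
grip_width: 0.723
tips [-17.53130708  -9.49523098  -7.11900312  -4.03187926] halfwidth [-44.95073519 -37.48112637  36.70622428  44.17820477]
((502.7711181640625, 268.699951171875), (120.61914825439453, 50.19792938232422), 57.66432189941406) [[449.30597 231.16754]
 [491.71967 204.31775]
 [556.23627 306.23236]
 [513.8226  333.08215]]
delta cm [ 0.13  5.13 -0.06] twist [-0.     0.007  0.   ]  at [523.9 302.7  51.3] yaw -0.5554 tilt [ 6.e-04  2.e-04 -1.e+00]
```

View pics/w1.png

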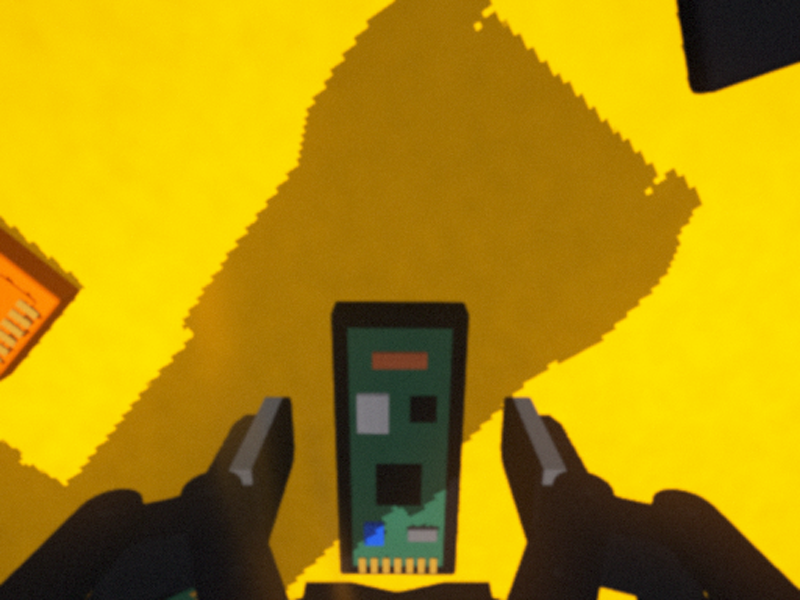

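The board fills (335–465, 305–572) between the fingers. Its measured rectangle is 120.6 x 50.2 mm, matching the given size. I descend and grip.

```bash
python3 -m handwheel '[{"delta_pos":[0.03,1.5,0],"twist":[0,0.008,0],"jaw":0.72},{"delta_pos":[0.03,3,0],"twist":[0,0.008,0],"jaw":0.72},{"delta_pos":[0.03,4.4,0],"twist":[0,0.008,0],"jaw":0.72},{"delta_pos":[0.03,5.1,0],"twist":[0,0.008,0],"jaw":0.72},{"delta_pos":[0.03,5.1,0],"twist":[0,0.008,0],"jaw":0.65},{"delta_pos":[0.03,5.1,0],"twist":[0,0.008,0],"jaw":0.6},{"delta_pos":[0.03,5.1,0],"twist":[0,0.008,0],"jaw":0.5},{"delta_pos":[0.03,5.1,0],"twist":[0,0.008,0],"jaw":0.45},{"delta_pos":[0.03,5.1,0],"twist":[0,0.008,0],"jaw":0.45},{"delta_pos":[0.03,5.1,0],"twist":[0,0.008,0],"jaw":0.45}]' 40
python3 - <<'E'
from h import *
a=0.031
st=telemetry.sense();print(st["force"],st["eef_pos"])
# prealign: nose at jig (0,35): grasp at jig (0,135)
for y in (135,100,42):
    p=np.array([524.6-np.sin(a)*y,-12.8+np.cos(a)*y]); print(p); delta([*p,0.5],a)
E
```

```text
time_s: 2.7
eef_pos: [524.5, 302.6, 1.0]
ee_rot: [0.68, -0.679, 0.196, -0.197]
force: [-1.3, 0.9, 6.2]
grip_width: 0.568
[-1.29630727  0.86267714  6.18252601] [524.49688414 302.64386622   0.98372451]
[520.41567027 122.13513769]
delta cm [  9.3    0.04 -15.47] twist [-0.001 -0.595  0.002]  at [524.5 302.6   1. ] yaw -0.564 tilt [ 1.8e-03  6.0e-04 -1.0e+00]
[521.50049649  87.15195385]
delta cm [ 11.27   0.03 -18.37] twist [-0.001 -0.595  0.002]  at [524.5 302.6   1. ] yaw -0.564 tilt [ 1.8e-03  6.0e-04 -1.0e+00]
[523.29820853  29.17982062]
delta cm [ 14.52   0.03 -23.18] twist [-0.001 -0.595  0.002]  at [524.5 302.6   1. ] yaw -0.564 tilt [ 1.8e-03  6.0e-04 -1.0e+00]
```

```bash
python3 -m handwheel '[{"delta_pos":[0.6,-0.05,-1.0],"twist":[0,-0.04,0],"jaw":0.45},{"delta_pos":[1.7,-0.05,-2.8],"twist":[0,-0.12,0],"jaw":0.45},{"delta_pos":[2.8,-0.05,-4.7],"twist":[0,-0.2,0],"jaw":0.45},{"delta_pos":[3.9,-0.05,-6.6],"twist":[0,-0.28,0],"jaw":0.45},{"delta_pos":[5.0,-0.05,-8.5],"twist":[0,-0.36,0],"jaw":0.45},{"delta_pos":[6.1,-0.05,-10.4],"twist":[0,-0.44,0],"jaw":0.45},{"delta_pos":[7.2,-0.05,-12.2],"twist":[0,-0.52,0],"jaw":0.45},{"delta_pos":[8.0,-0.05,-13.5],"twist":[0,-0.57,0],"jaw":0.45},{"delta_pos":[8.45,-0.05,-14.2],"twist":[0,-0.595,0],"jaw":0.45},{"delta_pos":[8.45,-0.05,-14.2],"twist":[0,-0.595,0],"jaw":0.45}]'
python3 - <<'E'
from h import *
st=telemetry.sense();print(st["force"],st["wrist_torque"])
for n in ("top","wrist","scene"):
    w=imaging.capture(n); np.savez("pics/%s2.npz"%n,**w)
c=load("pics/top2.npz"); f=c["frame"]
cv2.imwrite("pics/t2.png",cv2.resize(f[148:222,210:342,::-1],None,fx=6,fy=6,interpolation=cv2.INTER_CUBIC))
w=load("pics/wrist2.npz")
cv2.imwrite("pics/w2.png",cv2.resize(w["frame"][:,:,::-1],(800,600),interpolation=cv2.INTER_CUBIC))
delta([519.95,137.1,1],.031)
E
```

```text
time_s: 3.53
eef_pos: [519.9, 135.8, 1.0]
ee_rot: [-0.707, 0.707, 0.011, -0.01]
force: [1.2, -3.1, 3.5]
grip_width: 0.571
[ 1.24894175 -3.13352271  3.4542518 ] [-0.51894281  0.05163142 -0.03645078]
delta cm [ 0.   -0.   -0.01] twist [ 0.001 -0.001  0.001]  at [519.9 137.2   1. ] yaw 0.0304 tilt [ 1.4e-03 -7.0e-04 -1.0e+00]
```

View pics/t2.png

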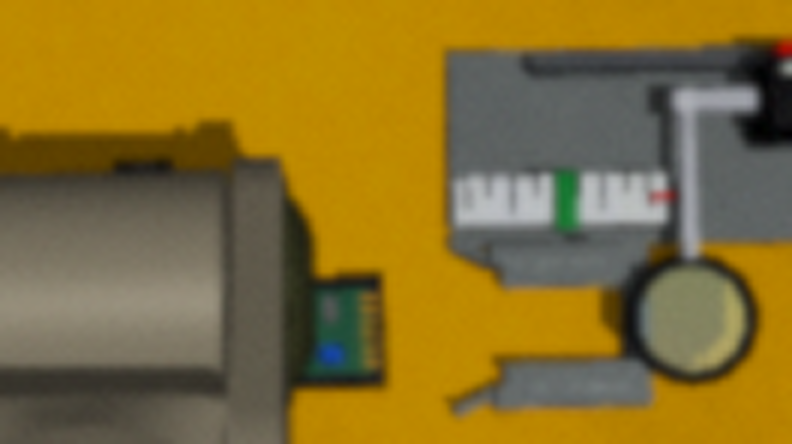

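View pics/w2.png

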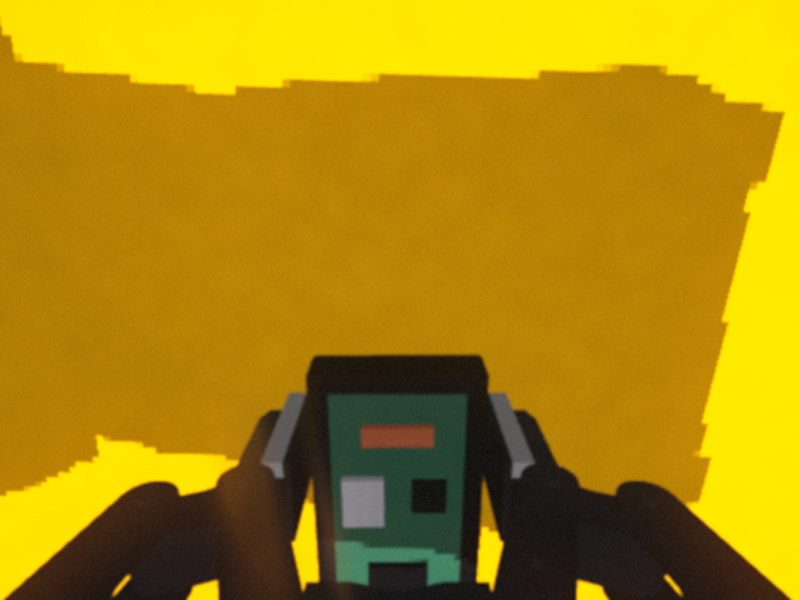

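The top crop shows the board's nose corners at (382,276) and (383,382), with the slot lips' inner edges at rows ~287 and ~358. Next I compute the relative offset.

Run:
```python
from h import *
c=load("pics/top2.npz"); f=c["frame"]
T=lambda q:(q[0]/6+210-.42,q[1]/6+148-.42)
for n,q,z in (("nose+x",(382,276),14),("nose-x",(383,382),14),("lip+ front",(497,287),24),("lip+ back",(620,285),24),("lip- front",(497,358),24),("lip- back",(625,357),24),("lip- outer",(500,408),24),("lip- outer back",(650,404),24),("scale corner",(455,178),30),("scale",(455,229),30)):
    print(n,topix(c,T(q),z).round(1))
# sub-pixel vertical profile of column through lips and board
W=cloud(c)
print("z across slot cols"); 
for u in (300,305,310): print(u,[(round(float(W[v,u,0]),0),round(float(W[v,u,2]),0)) for v in range(186,218)])
g=cv2.cvtColor(f,cv2.COLOR_RGB2HSV)
for u in (271,300,308): print(u,g[188:218,u,1].tolist())
W=cloud(load("pics/scene2.npz"))
def sl(y0,y1,z0,z1,x0=470,x1=570):
    m=(W[...,1]>y0)&(W[...,1]<y1)&(W[...,2]>z0)&(W[...,2]<z1)&(W[...,0]>x0)&(W[...,0]<x1); return W[m]
p=sl(-60,-10,20,28); print("scene lips",len(p),np.sort(p[:,0]).round(0)[::10])
p=sl(25,80,10,18); print("scene board",len(p),np.percentile(p,[0,2,50,98,100],axis=0).round(1))
```

```text
nose+x [547.8  37.4  14. ]
nose-x [500.3  36.6  14. ]
lip+ front [542.5 -13.4  24. ]
lip+ back [543.9 -67.8  24. ]
lip- front [511.  -13.4  24. ]
lip- back [512.  -69.9  24. ]
lip- outer [489.  -14.8  24. ]
lip- outer back [491.4 -80.9  24. ]
scale corner [590.2   5.8  30. ]
scale [567.5   5.7  30. ]
z across slot cols
300 [(570.0, 8.0), (567.0, 6.0), (562.0, 25.0), (560.0, 20.0), (557.0, 23.0), (555.0, 22.0), (552.0, 22.0), (549.0, 24.0), (547.0, 22.0), (544.0, 24.0), (543.0, -2.0), (540.0, -1.0), (538.0, -4.0), (535.0, -1.0), (532.0, 0.0), (529.0, -1.0), (527.0, -2.0), (524.0, -1.0), (521.0, -3.0), (518.0, 1.0), (516.0, 1.0), (513.0, -5.0), (509.0, 25.0), (507.0, 24.0), (504.0, 22.0), (501.0, 24.0), (499.0, 18.0), (496.0, 20.0), (493.0, 24.0), (491.0, 27.0), (489.0, 2.0), (486.0, -2.0)]
305 [(570.0, 8.0), (567.0, 6.0), (563.0, 22.0), (560.0, 24.0), (557.0, 25.0), (555.0, 22.0), (552.0, 25.0), (549.0, 27.0), (547.0, 19.0), (544.0, 22.0), (543.0, -1.0), (541.0, -2.0), (538.0, -3.0), (535.0, 0.0), (532.0, 4.0), (530.0, -2.0), (527.0, -4.0), (524.0, -1.0), (521.0, -2.0), (519.0, -1.0),
[... 630 characters left out ...]
89.0, -2.0), (486.0, 2.0)]
271 [255, 255, 255, 255, 255, 255, 154, 29, 113, 177, 176, 184, 156, 160, 166, 165, 158, 148, 157, 148, 154, 123, 77, 94, 238, 255, 255, 255, 255, 255]
300 [12, 13, 12, 14, 16, 12, 10, 71, 204, 255, 255, 255, 255, 255, 255, 255, 255, 255, 255, 210, 85, 15, 12, 14, 18, 14, 5, 73, 206, 255]
308 [17, 10, 14, 11, 14, 15, 17, 106, 216, 255, 255, 255, 255, 255, 255, 255, 255, 255, 255, 199, 67, 7, 12, 14, 13, 14, 12, 76, 204, 255]
scene lips 208 [488. 491. 493. 495. 497. 499. 501. 504. 507. 508. 543. 545. 547. 549.
 551. 553. 555. 557. 559. 560. 561.]
scene board 206 [[496.7  33.3  10.9]
 [498.4  34.1  11.4]
 [524.2  54.   15.9]
 [546.9  78.7  17.9]
 [547.5  79.6  18. ]]
```

```bash
python3 -m handwheel '[{"delta_pos":[0.07,0,-0.8],"twist":[0,0,0],"jaw":0.45},{"delta_pos":[0.07,0,-2],"twist":[0,0,0],"jaw":0.45},{"delta_pos":[0.07,0,-3.2],"twist":[0,0,0],"jaw":0.45},{"delta_pos":[0.07,0,-4.2],"twist":[0,0,0],"jaw":0.45},{"delta_pos":[0.07,0,-5],"twist":[0,0,0],"jaw":0.45},{"delta_pos":[0.07,0,-5.6],"twist":[0,0,0],"jaw":0.45},{"delta_pos":[0.07,0,-6.2],"twist":[0,0,0],"jaw":0.45},{"delta_pos":[0.07,0,-6.8],"twist":[0,0,0],"jaw":0.45},{"delta_pos":[0.07,0,-7.2],"twist":[0,0,0],"jaw":0.45},{"delta_pos":[0.07,0,-7.2],"twist":[0,0,0],"jaw":0.45}]'
python3 - <<'E'
from h import *
st=telemetry.sense();print(st["force"],st["wrist_torque"])
a=.031
for y in (43,42,41): p=np.array([525-np.sin(a)*y,-12.8+np.cos(a)*y]); delta([*p,1],a)
w=imaging.capture("scene"); np.savez("pics/scene3.npz",**w)
cv2.imwrite("pics/s3.png",cv2.resize(w["frame"][150:300,175:330,::-1],None,fx=4,fy=4,interpolation=cv2.INTER_CUBIC))
E
```

```text
time_s: 4.52
eef_pos: [522.8, 65.9, 0.9]
ee_rot: [0.707, -0.707, -0.011, 0.01]
force: [-0.8, -1.3, 6.1]
grip_width: 0.572
[-0.78293794 -1.2524128   6.14471314] [-0.1819176   0.19332926 -0.03808386]
delta cm [-0.02 -0.01 -3.58] twist [-0.    -0.001  0.001]  at [522.8  65.9   0.9] yaw 0.0304 tilt [ 1.1e-03  4.0e-04 -1.0e+00]
delta cm [-0.02 -0.01 -3.68] twist [-0.    -0.001  0.001]  at [522.8  65.9   0.9] yaw 0.0304 tilt [ 1.1e-03  4.0e-04 -1.0e+00]
delta cm [-0.02 -0.01 -3.78] twist [-0.    -0.001  0.001]  at [522.8  65.9   0.9] yaw 0.0304 tilt [ 1.1e-03  4.0e-04 -1.0e+00]
```

View pics/s3.png

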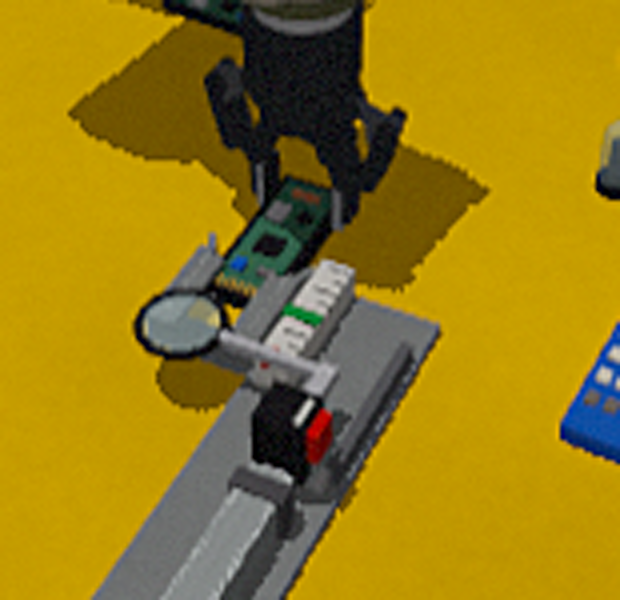

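The nose (crop (235,290)) is inside the slot under the lips and the side force is small. I continue.

```bash
python3 -m handwheel '[{"delta_pos":[0,0,-0.6],"twist":[0,0,0],"jaw":0.45},{"delta_pos":[0,0,-1.2],"twist":[0,0,0],"jaw":0.45},{"delta_pos":[0,0,-1.8],"twist":[0,0,0],"jaw":0.45},{"delta_pos":[0,0,-2.3],"twist":[0,0,0],"jaw":0.45},{"delta_pos":[0,0,-2.7],"twist":[0,0,0],"jaw":0.45},{"delta_pos":[0,0,-3.0],"twist":[0,0,0],"jaw":0.45},{"delta_pos":[0,0,-3.2],"twist":[0,0,0],"jaw":0.45},{"delta_pos":[0,0,-3.3],"twist":[0,0,0],"jaw":0.45},{"delta_pos":[0,0,-3.4],"twist":[0,0,0],"jaw":0.45},{"delta_pos":[0,0,-3.4],"twist":[0,0,0],"jaw":0.45}]'
python3 -c "
from h import *
st=telemetry.sense();print(st['force'],st['wrist_torque'],st['eef_pos'])"
```

```text
time_s: 5.4
eef_pos: [523.9, 32.7, 0.9]
ee_rot: [0.707, -0.707, -0.011, 0.01]
force: [-0.4, 3.9, 7.3]
grip_width: 0.574
[-0.3784882   3.92589393  7.28003583] [ 0.59943614  0.12174315 -0.07305305] [523.85774233  32.70141812   0.94686706]
```

```bash
python3 -m handwheel '[{"delta_pos":[0,0,-0.05],"twist":[0,0,0],"jaw":0.45},{"delta_pos":[0,0,-0.1],"twist":[0,0,0],"jaw":0.45},{"delta_pos":[0,0,-0.15],"twist":[0,0,0],"jaw":0.45},{"delta_pos":[0,0,-0.18],"twist":[0,0,0],"jaw":0.45},{"delta_pos":[0,0,-0.2],"twist":[0,0,0],"jaw":0.45},{"delta_pos":[0,0,-0.2],"twist":[0,0,0],"jaw":0.45},{"delta_pos":[0,0,-0.2],"twist":[0,0,0],"jaw":0.45},{"delta_pos":[0,0,-0.2],"twist":[0,0,0],"jaw":0.45},{"delta_pos":[0,0,-0.2],"twist":[0,0,0],"jaw":0.45},{"delta_pos":[0,0,-0.2],"twist":[0,0,0],"jaw":0.45}]'
python3 -c "
from h import *
st=telemetry.sense();print(st['force'],st['wrist_torque'],st['eef_pos'])"
```

```text
time_s: 6.23
eef_pos: [523.9, 30.9, 1.0]
ee_rot: [0.707, -0.707, -0.011, 0.01]
force: [-0.4, 4.5, 6.2]
grip_width: 0.567
[-0.38045385  4.47676328  6.18157467] [ 0.8488335   0.06319116 -0.02830417] [523.88844764  30.91274346   0.95071157]
```

```bash
python3 -m handwheel '[{"delta_pos":[0,0,-0.05],"twist":[0,0,0],"jaw":0.45},{"delta_pos":[0,0,-0.1],"twist":[0,0,0],"jaw":0.45},{"delta_pos":[0,0,-0.15],"twist":[0,0,0],"jaw":0.45},{"delta_pos":[0,0,-0.2],"twist":[0,0,0],"jaw":0.45},{"delta_pos":[0,0,-0.25],"twist":[0,0,0],"jaw":0.45},{"delta_pos":[0,0,-0.25],"twist":[0,0,0],"jaw":0.45},{"delta_pos":[0,0,-0.25],"twist":[0,0,0],"jaw":0.45},{"delta_pos":[0,0,-0.25],"twist":[0,0,0],"jaw":0.45},{"delta_pos":[0,0,-0.25],"twist":[0,0,0],"jaw":0.45},{"delta_pos":[0,0,-0.25],"twist":[0,0,0],"jaw":0.45}]'
python3 -c "
from h import *
st=telemetry.sense();print(st['force'],st['wrist_torque'],st['eef_pos'])
w=imaging.capture('scene'); np.savez('pics/scene4.npz',**w)
cv2.imwrite('pics/s4.png',cv2.resize(w['frame'][150:270,190:300,::-1],None,fx=5,fy=5,interpolation=cv2.INTER_CUBIC))
"
```

```text
time_s: 7.07
eef_pos: [524.0, 28.4, 1.0]
ee_rot: [0.707, -0.707, -0.011, 0.01]
force: [-0.2, 4.7, 7.0]
grip_width: 0.575
[-0.22578868  4.71596582  6.98270509] [0.79471835 0.07598889 0.00269634] [523.96892501  28.41144572   0.95243503]
```

View pics/s4.png

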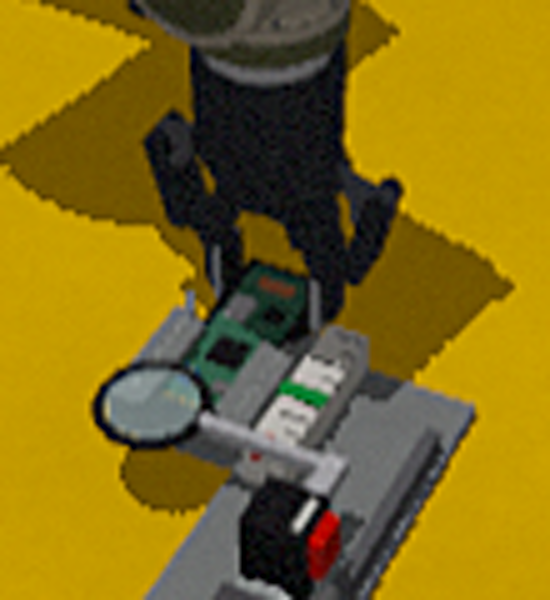

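The board is nearly home. The 4–5 N so far looks like sliding friction, so I push on for a clear rise in force.

```bash
python3 -m handwheel '[{"delta_pos":[0,0,-0.05],"twist":[0,0,0],"jaw":0.45},{"delta_pos":[0,0,-0.1],"twist":[0,0,0],"jaw":0.45},{"delta_pos":[0,0,-0.15],"twist":[0,0,0],"jaw":0.45},{"delta_pos":[0,0,-0.2],"twist":[0,0,0],"jaw":0.45},{"delta_pos":[0,0,-0.2],"twist":[0,0,0],"jaw":0.45},{"delta_pos":[0,0,-0.2],"twist":[0,0,0],"jaw":0.45},{"delta_pos":[0,0,-0.2],"twist":[0,0,0],"jaw":0.45},{"delta_pos":[0,0,-0.2],"twist":[0,0,0],"jaw":0.45},{"delta_pos":[0,0,-0.2],"twist":[0,0,0],"jaw":0.45},{"delta_pos":[0,0,-0.2],"twist":[0,0,0],"jaw":0.45}]'
python3 -c "
from h import *
st=telemetry.sense();print(st['force'],st['wrist_torque'],st['eef_pos'])"
```

```text
time_s: 7.95
eef_pos: [524.0, 28.3, 1.0]
ee_rot: [0.708, -0.706, -0.011, 0.01]
force: [1.3, 18.0, 8.0]
grip_width: 0.573
[ 1.27572903 17.99587945  7.95991813] [ 2.89404973 -0.14239729 -0.0214803 ] [523.97770361  28.27252743   0.96119589]
```

There is a clear stop: 18 N with no travel, at TCP y = 28.3, which agrees with the expected home position. I release, rise and head to the lens arm.

```bash
python3 -m handwheel '[{"delta_pos":[0,0,0.1],"twist":[0,0,0],"jaw":0.6},{"delta_pos":[0,0,0.15],"twist":[0,0,0],"jaw":0.75},{"delta_pos":[0,0,0.15],"twist":[0,0,0],"jaw":0.8},{"delta_pos":[0,0,0.15],"twist":[0,0,0],"jaw":0.8},{"delta_pos":[0,-1,0.15],"twist":[0,0,0],"jaw":0.8},{"delta_pos":[0,-4,0.15],"twist":[0,0,0],"jaw":0.8},{"delta_pos":[0,-7,0.15],"twist":[0,0,0],"jaw":0.8},{"delta_pos":[0,-10,0.15],"twist":[0,0,0],"jaw":0.8},{"delta_pos":[0,-13,0.15],"twist":[0,0,0],"jaw":0.8},{"delta_pos":[0,-14,0.15],"twist":[0,0,0],"jaw":0.8}]' 25
python3 -c "
from h import *
delta([624.5,-138,145],.031)"
```

```text
time_s: 8.78
eef_pos: [525.0, 26.0, 145.3]
ee_rot: [-0.707, 0.707, 0.013, -0.008]
force: [0.3, -0.9, 0.4]
grip_width: 0.804
delta cm [  9.44   0.12 -16.69] twist [ 0.001 -0.     0.007]  at [525.   26.  145.3] yaw 0.0307 tilt [ 0.0068 -0.0012 -1.    ]
```

```bash
python3 -m handwheel '[{"delta_pos":[1.0,0,-1.7],"twist":[0,0,0],"jaw":0.72},{"delta_pos":[2.6,0,-4.7],"twist":[0,0,0],"jaw":0.72},{"delta_pos":[4.3,0,-7.7],"twist":[0,0,0],"jaw":0.72},{"delta_pos":[6,0,-10.7],"twist":[0,0,0],"jaw":0.72},{"delta_pos":[7.6,0,-13.6],"twist":[0,0,0],"jaw":0.72},{"delta_pos":[8.8,0,-15.6],"twist":[0,0,0],"jaw":0.72},{"delta_pos":[9.4,0,-16.7],"twist":[0,0,0],"jaw":0.72},{"delta_pos":[9.4,0,-16.7],"twist":[0,0,0],"jaw":0.72},{"delta_pos":[9.4,0,-16.7],"twist":[0,0,0],"jaw":0.72},{"delta_pos":[9.4,0,-16.7],"twist":[0,0,0],"jaw":0.72}]'
python3 - <<'E'
from h import *
for n in ("scene","wrist","top"):
    w=imaging.capture(n); np.savez("pics/%s5.npz"%n,**w)
    f=w["frame"]
    if n=="scene": cv2.imwrite("pics/s5.png",cv2.resize(f[180:330,175:320,::-1],None,fx=4,fy=4,interpolation=cv2.INTER_CUBIC))
    if n=="wrist": cv2.imwrite("pics/w5.png",cv2.resize(f[:,:,::-1],(800,600),interpolation=cv2.INTER_CUBIC))
    if n=="top": cv2.imwrite("pics/t5.png",cv2.resize(f[148:222,240:372,::-1],None,fx=6,fy=6,interpolation=cv2.INTER_CUBIC))
W=cloud(load("pics/wrist5.npz"))
m=(W[...,2]>62)&(W[...,2]<76)&(W[...,1]<-100)&(W[...,1]>-170)&(W[...,0]>590)&(W[...,0]<660)
print(m.sum(),np.percentile(W[m],[0,2,10,50,90,98,100],axis=0).round(1))
v,u=np.where(m);print(u.min(),u.max(),v.min(),v.max())
st=telemetry.sense();print(st["eef_pos"])
E
```

```text
time_s: 9.62
eef_pos: [622.2, -136.7, 140.4]
ee_rot: [0.707, -0.707, -0.011, 0.011]
force: [-0.1, 0.2, -0.5]
grip_width: 0.722
2296 [[ 607.6 -156.    62. ]
 [ 608.5 -154.5   63.8]
 [ 611.2 -151.3   66.3]
 [ 625.4 -139.    70.1]
 [ 640.6 -127.3   71.1]
 [ 645.1 -126.1   71.6]
 [ 646.6 -125.5   72.6]]
233 289 193 236
[ 622.38283428 -136.72002933  140.70904606]
```

View pics/w5.png

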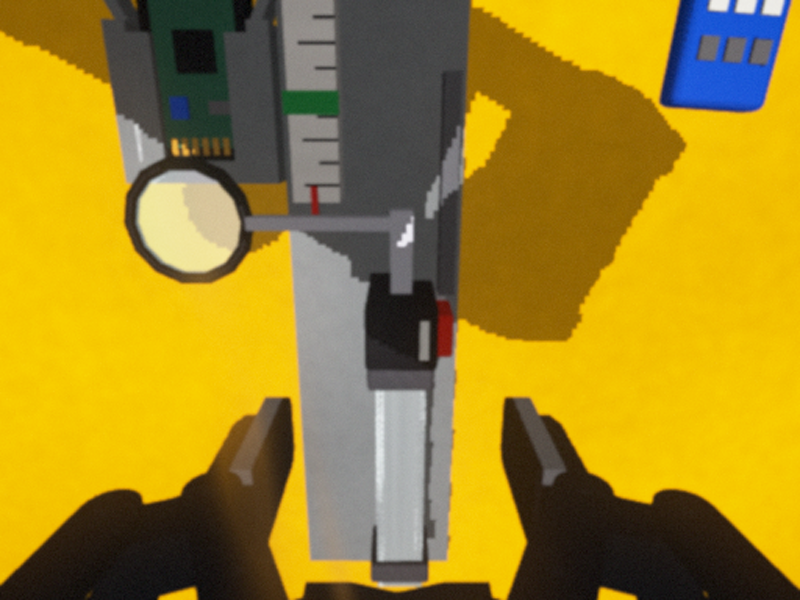

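View pics/s5.png

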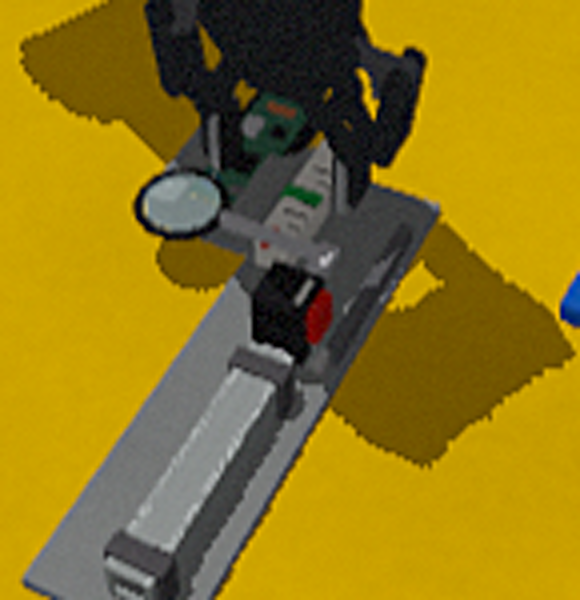

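View pics/t5.png

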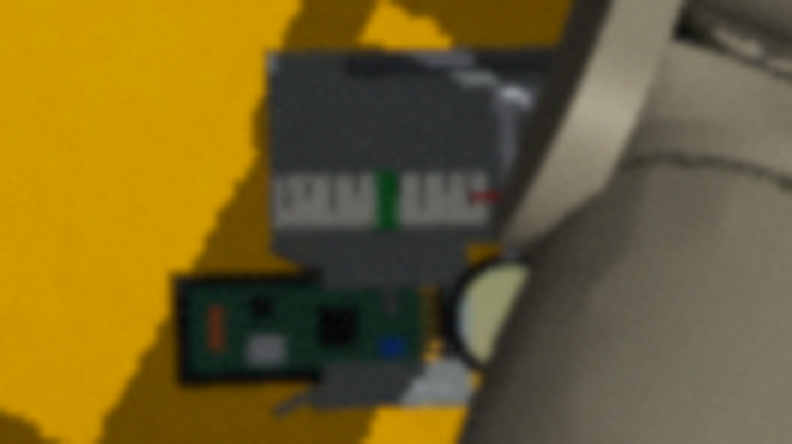

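The wrist view shows the head top at (400,325), the red button at (445,328), the pointer at (315,200), the mark at (311,103) and the board's gold end at (200,158) in the slot. I check seating and head pose numerically.

Run:
```python
from h import *
w=load("pics/wrist5.npz"); t=load("pics/top5.npz")
k=512/800
P=lambda q:((q[0]+.5)*k-.5,(q[1]+.5)*k-.5)
T=lambda q:(q[0]/6+240-.42,q[1]/6+148-.42)
print("wrist");
for n,q,z in (("goldL",(163,158),14),("goldR",(236,158),14),("lipR back in",(230,182),24),("lipR back out",(280,182),24),("scale backL",(293,203),30),("scale backR",(340,201),30),("ptr tip",(314,187),32),("mark far",(311,91),30),("mark near",(311,115),30),("head NL",(371,274),70),("head NR",(433,277),70),("head SR",(436,366),70),("head SL",(366,364),70),("btn out top",(452,303),66),("btn bot",(452,356),66),("bed SL",(311,559),8),("bed SR",(448,559),8)):
    print(n,topix(w,P(q),z).round(1))
print("top")
for n,q,z in (("rear+",(177,278),14),("rear-",(181,383),14),("nose",(440,285),14),("mark l",(377,200),30),("mark r",(398,200),30),("scale L",(274,200),30),("ptr tip",(471,196),32),("bed corner",(268,52),8)):
    print(n,topix(t,T(q),z).round(1))
cv2.imwrite("pics/w5z.png",cv2.resize(w["frame"][0:150,60:240,::-1],None,fx=4.4,fy=4,interpolation=cv2.INTER_CUBIC))
```

```text
wrist
goldL [505.2 -71.5  14. ]
goldR [540.9 -70.4  14. ]
lipR back in [540.3 -80.9  24. ]
lipR back out [564.2 -80.2  24. ]
scale backL [571.2 -89.1  30. ]
scale backR [593.4 -87.5  30. ]
ptr tip [581.6 -81.2  32. ]
mark far [580.7 -39.7  30. ]
mark near [580.5 -49.7  30. ]
head NL [ 610.4 -111.9   70. ]
head NR [ 636.2 -112.4   70. ]
head SR [ 639.7 -153.    70. ]
head SL [ 608.8 -153.    70. ]
btn out top [ 645.3 -124.8   66. ]
btn bot [ 646.9 -149.7   66. ]
bed SL [ 571.5 -322.     8. ]
bed SR [ 660.9 -319.2    8. ]
top
rear+ [546.8  48.5  14. ]
rear- [499.8  46.4  14. ]
nose [544.7 -69.1  14. ]
mark l [580.8 -39.3  30. ]
mark r [580.9 -48.6  30. ]
scale L [580.4   6.2  30. ]
ptr tip [582.7 -80.5  32. ]
bed corner [650.6   7.9   8. ]
```

View pics/w5z.png

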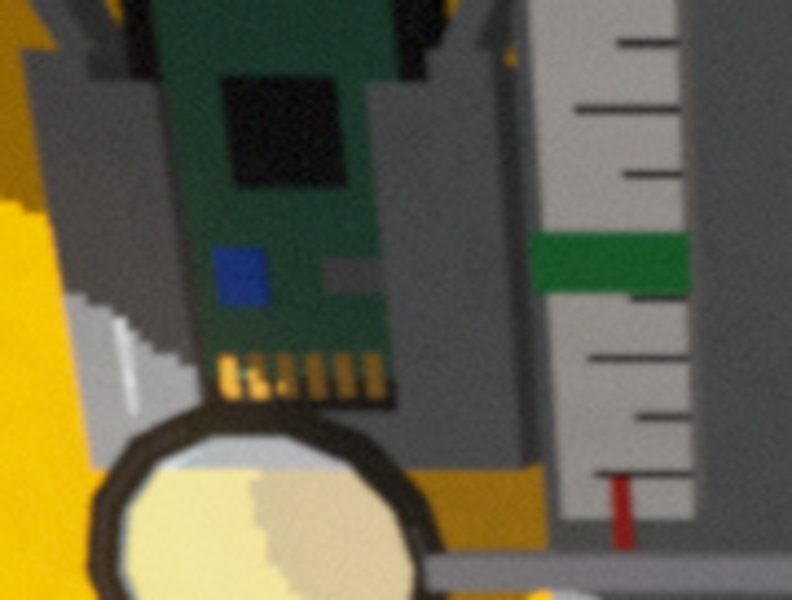

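The board's end lies flush against the grey stop wall (zoom rows 400–410). The wrist and top views both put the pointer about 36.5 mm from the mark centre, and the ticks say about 36. The head centre is near (624, -140). I descend.

```bash
python3 -c "
from h import *
delta([624.6,-138.5,34],.031)"
```

```text
delta cm [ 0.22 10.67 -0.19] twist [-0.     0.001 -0.   ]  at [ 622.4 -136.7  140.7] yaw 0.032 tilt [-0.e+00  1.e-04 -1.e+00]
```

```bash
python3 -m handwheel '[{"delta_pos":[0.22,1.5,-0.19],"twist":[0,0,0],"jaw":0.72},{"delta_pos":[0.22,3.5,-0.19],"twist":[0,0,0],"jaw":0.72},{"delta_pos":[0.22,5.5,-0.19],"twist":[0,0,0],"jaw":0.72},{"delta_pos":[0.22,7.5,-0.19],"twist":[0,0,0],"jaw":0.72},{"delta_pos":[0.22,9.2,-0.19],"twist":[0,0,0],"jaw":0.72},{"delta_pos":[0.22,10.3,-0.19],"twist":[0,0,0],"jaw":0.72},{"delta_pos":[0.22,10.7,-0.19],"twist":[0,0,0],"jaw":0.72},{"delta_pos":[0.22,10.7,-0.19],"twist":[0,0,0],"jaw":0.72},{"delta_pos":[0.22,10.7,-0.19],"twist":[0,0,0],"jaw":0.72},{"delta_pos":[0.22,10.7,-0.19],"twist":[0,0,0],"jaw":0.72}]' 25
python3 - <<'E'
from h import *
st=telemetry.sense();print(st["force"],st["eef_pos"])
w=imaging.capture("wrist"); np.savez("pics/w6.npz",**w)
cv2.imwrite("pics/w6.png",cv2.resize(w["frame"][:,:,::-1],(800,600),interpolation=cv2.INTER_CUBIC))
W=cloud(w)
m=(W[...,2]>60)&(W[...,2]<80)&(W[...,1]<-115)&(W[...,1]>-170)&(W[...,0]>603)&(W[...,0]<652)
print(np.percentile(W[m],[0,2,10,50,90,98,100],axis=0).round(1))
E
```

```text
time_s: 10.6
eef_pos: [625.5, -139.7, 34.7]
ee_rot: [-0.707, 0.707, 0.012, -0.01]
force: [0.7, -0.0, 0.9]
grip_width: 0.72
[ 0.69255881 -0.04490794  0.91605448] [ 625.49659702 -139.69777002   34.68888786]
[[ 607.2 -156.4   60. ]
 [ 608.6 -154.3   61.1]
 [ 611.4 -150.7   65.3]
 [ 625.6 -136.9   70. ]
 [ 640.6 -126.3   70.9]
 [ 645.2 -125.7   71.4]
 [ 646.8 -124.8   72.2]]
```

View pics/w6.png

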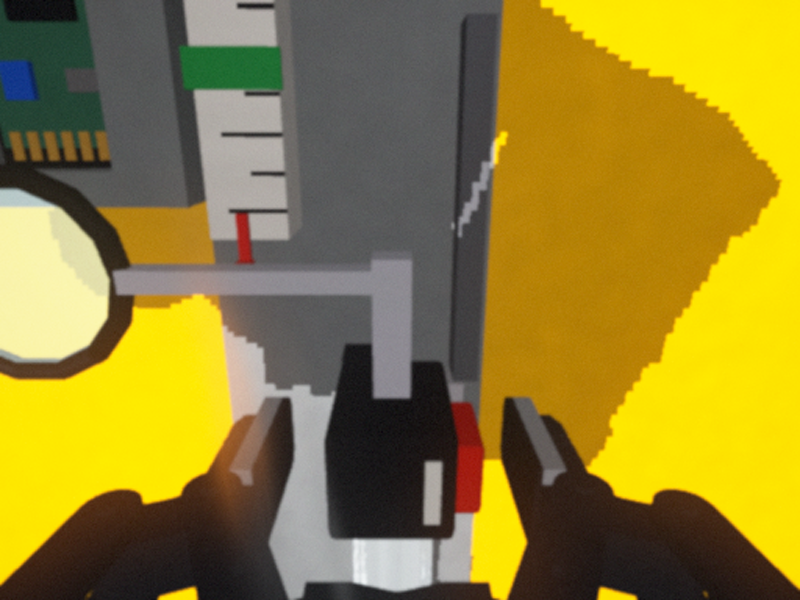

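The head sits between the fingers with its top at columns 328–455, about 1.5 mm left of the jaw midline. I shift slightly and pinch.

```bash
python3 -m handwheel '[{"delta_pos":[-0.1,0,0.05],"twist":[0,0,0],"jaw":0.65},{"delta_pos":[-0.12,0,0.1],"twist":[0,0,0],"jaw":0.55},{"delta_pos":[-0.12,0,0.1],"twist":[0,0,0],"jaw":0.47},{"delta_pos":[-0.12,0,0.1],"twist":[0,0,0],"jaw":0.4},{"delta_pos":[-0.12,0,0.1],"twist":[0,0,0],"jaw":0.3},{"delta_pos":[-0.12,0,0.1],"twist":[0,0,0],"jaw":0.25},{"delta_pos":[-0.12,0,0.1],"twist":[0,0,0],"jaw":0.25},{"delta_pos":[-0.12,0,0.1],"twist":[0,0,0],"jaw":0.25},{"delta_pos":[-0.12,0,0.1],"twist":[0,0,0],"jaw":0.25},{"delta_pos":[-0.12,0,0.1],"twist":[0,0,0],"jaw":0.25}]' 25
python3 - <<'E'
from h import *
st=telemetry.sense();print(st["force"],st["wrist_torque"],st["eef_pos"],st["grip_width"]*85)
E
```

```text
time_s: 11.48
eef_pos: [624.4, -138.6, 34.6]
ee_rot: [-0.707, 0.707, 0.012, -0.01]
force: [0.3, 1.2, 7.3]
grip_width: 0.379
[0.30111936 1.18216223 7.33201463] [ 0.23356898 -0.25461008  0.0772325 ] [ 624.39393051 -138.6174094    34.62239914] 32.20384819110614
```

The button is in: the opening reads 32 mm and the side force is near zero. I draw the arm out.

```bash
python3 -m handwheel '[{"delta_pos":[0,0,0.2],"twist":[0,0,0],"jaw":0.25},{"delta_pos":[0,0,0.6],"twist":[0,0,0],"jaw":0.25},{"delta_pos":[0,0,1.1],"twist":[0,0,0],"jaw":0.25},{"delta_pos":[0,0,1.6],"twist":[0,0,0],"jaw":0.25},{"delta_pos":[0,0,2.1],"twist":[0,0,0],"jaw":0.25},{"delta_pos":[0,0,2.6],"twist":[0,0,0],"jaw":0.25},{"delta_pos":[0,0,3.1],"twist":[0,0,0],"jaw":0.25},{"delta_pos":[0,0,3.5],"twist":[0,0,0],"jaw":0.25},{"delta_pos":[0,0,3.65],"twist":[0,0,0],"jaw":0.25},{"delta_pos":[0,0,3.65],"twist":[0,0,0],"jaw":0.25}]'
python3 - <<'E'
from h import *
st=telemetry.sense();print(st["force"],st["wrist_torque"],st["eef_pos"],st["grip_width"]*85)
for n in ("wrist","top","scene"):
    w=imaging.capture(n); np.savez("pics/%s7.npz"%n,**w); f=w["frame"]
    if n=="scene": cv2.imwrite("pics/s7.png",cv2.resize(f[180:330,175:320,::-1],None,fx=4,fy=4,interpolation=cv2.INTER_CUBIC))
    if n=="wrist": cv2.imwrite("pics/w7.png",cv2.resize(f[:,:,::-1],(800,600),interpolation=cv2.INTER_CUBIC))
    if n=="top": cv2.imwrite("pics/t7.png",cv2.resize(f[148:222,240:372,::-1],None,fx=6,fy=6,interpolation=cv2.INTER_CUBIC))
st=telemetry.sense();print(st["force"],st["eef_pos"])
E
```

```text
time_s: 12.32
eef_pos: [623.4, -102.5, 34.6]
ee_rot: [-0.706, 0.708, 0.012, -0.01]
force: [0.7, -2.5, 5.6]
grip_width: 0.384
[ 0.65428049 -2.49514024  5.62482598] [-0.27777865 -0.29903114 -0.01725908] [ 623.35129901 -102.53181863   34.63148374] 32.63911287621834
[ 1.44820444 -3.11882183  5.9989483 ] [ 623.3302894  -102.86870599   34.60427072]
```

View pics/w7.png

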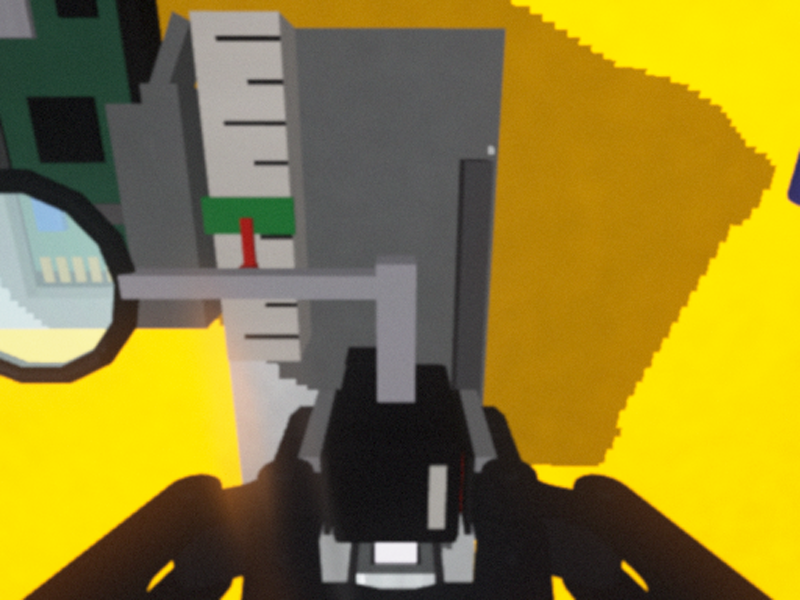

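View pics/s7.png

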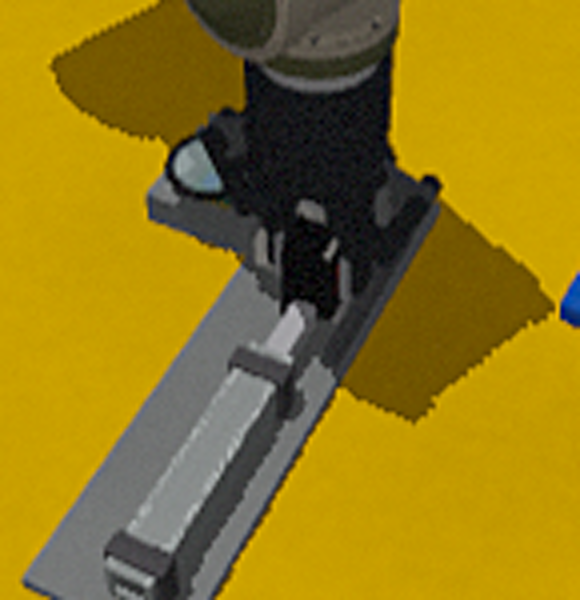

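View pics/t7.png

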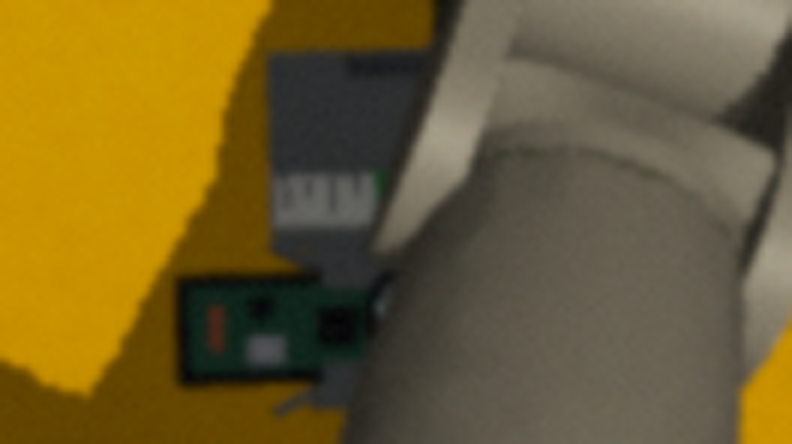

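The arm is out about 35.7 mm. The pointer tip (248,218) lies inside the green mark (rows 198–233, centre about 215), and the lens now shows the contacts. I hold once and recheck for creep.

```bash
python3 -m handwheel '[{"delta_pos":[0,0,0],"twist":[0,0,0],"jaw":0.25},{"delta_pos":[0,0,0],"twist":[0,0,0],"jaw":0.25},{"delta_pos":[0,0,0],"twist":[0,0,0],"jaw":0.25},{"delta_pos":[0,0,0],"twist":[0,0,0],"jaw":0.25},{"delta_pos":[0,0,0],"twist":[0,0,0],"jaw":0.25},{"delta_pos":[0,0,0],"twist":[0,0,0],"jaw":0.25},{"delta_pos":[0,0,0],"twist":[0,0,0],"jaw":0.25},{"delta_pos":[0,0,0],"twist":[0,0,0],"jaw":0.25},{"delta_pos":[0,0,0],"twist":[0,0,0],"jaw":0.25},{"delta_pos":[0,0,0],"twist":[0,0,0],"jaw":0.25}]'
python3 - <<'E'
from h import *
w=imaging.capture("wrist"); cv2.imwrite("pics/w8.png",cv2.resize(w["frame"][90:220,60:240,::-1],None,fx=4.4,fy=4.4,interpolation=cv2.INTER_CUBIC))
k=512/800
P=lambda q:((q[0]+.5)*k-.5,(q[1]+.5)*k-.5)
for n,q,z in (("tip",(247,218),31.5),("far",(248,198),30),("near",(248,233.5),30)): print(n,topix(w,P(q),z).round(1))
t=imaging.capture("top"); f=t["frame"]; cv2.imwrite("pics/t8.png",cv2.resize(f[:,:,::-1],(800,600)))
E
```

```text
time_s: 13.3
eef_pos: [623.4, -102.9, 34.6]
ee_rot: [-0.706, 0.708, 0.012, -0.01]
force: [1.2, -2.1, 5.6]
grip_width: 0.377
tip [580.2 -45.2  31.5]
far [580.4 -40.   30. ]
near [579.8 -49.8  30. ]
```

View pics/w8.png

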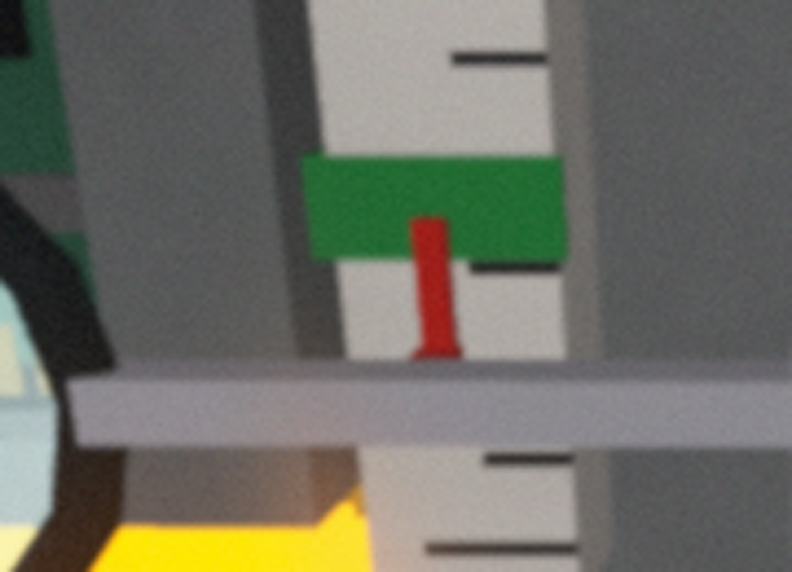

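View pics/t8.png

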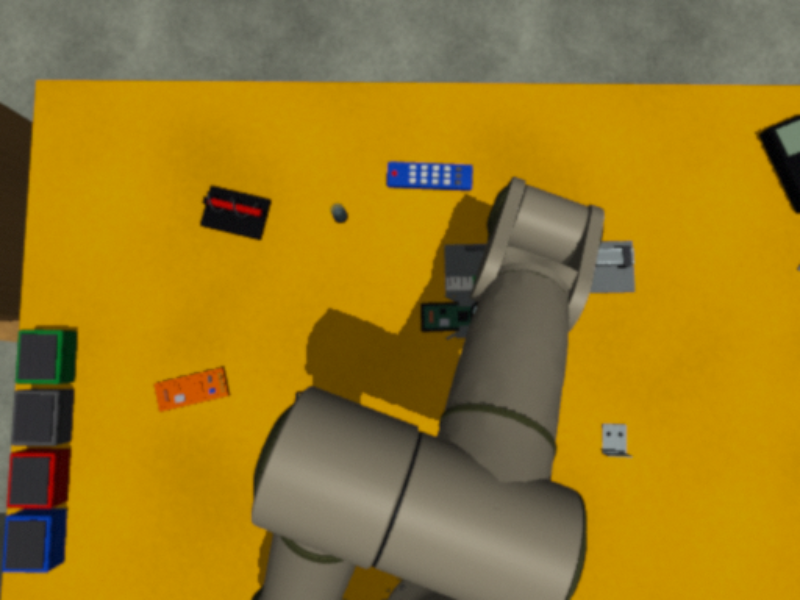

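The tip (430,217) is inside the green band (rows 155–260), measured 0.3 mm from its centre, and it isn't creeping. The remote, tube, stand and bracket are unmoved in the top view. I hand in.

```bash
python3 -c "
from rig import ctrl
print(ctrl.finish_job())"
```

```text
the job is handed in; nothing more can be done
None
```

I slid the tuner board into the jig's slot until it hit the stop. I then squeezed the lock button and drew the lens arm out about 36 mm. I handed in at about 13 s, still gripping the head at 25 N.

- **Board:** the push rose to 18 N with no further travel, at the position expected for fully home. After I let go, the close-up showed the board's end flush with the stop wall. A top view after the draw showed its rear end still in place.
- **Pointer:** the last wrist picture puts the tip at world y -45.2 mm. The green mark runs from -49.8 to -40.0 mm, so the tip is about 0.3 mm from its centre. It did not creep over a 0.8 s hold, with the spring pulling back about 2–3 N.
- **Other things:** the last top view shows the tube, remote, bracket and stand where they were at the start.
- **Checks that disagreed:** the top and scene cameras differed by about 3 mm on where the jig stands. The contact at the stop matched the top camera, and the wrist and top views agreed on how far to draw the arm.
- **Downward press:** the force reading showed about 6–8 N upward on the tool during both grips, possibly the fingertips resting on the counter. It stayed well under the limits.

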